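# Lay out a lock job on the bench mat

## Robot

A 6-joint arm with a two-finger parallel gripper is mounted at the origin on the work surface. World frame = base frame: x ahead of the robot, y to its left, z up, the work surface at z = 0. Lengths are in m, angles in rad, forces in N, time in s.
With the tool pointing down it reaches from about 0.3 to 0.875 m from the base axis. Payload 6.4 kg.
Tool frame: the origin (TCP) lies at the very end of the fingers, on their centre line; the grasp point (between the pads) lies 19 mm behind it; z points along the fingers, y is the line along which they close (so a half turn about z gives the same grasp; the last joint's range is limited). The gripper opens to 85 mm and grips with 20 to 120 N. Pads are 22 mm wide; open, the fingers measure 114 mm over their backs; the gripper's body (76 mm by 85 mm) begins 54 mm behind the grasp point. The pads swing forward as they close: fully open they stand 13 mm farther back than shut.
Start: joints at [-1.538, 0.181, 1.607, -0, 1.354, -0.206], TCP at [0.136, -0.559, 0.231] pointing down, gripper open.
Joint ranges: [-2.99, 2.99], [-0.89, 2.07], [0.3, 2.58], [-1.14, 4.28], [0, 2.63], [-3.12, 3.12]. Speed limits (rad/s): [2.57, 2.57, 3.01, 3.14, 3.14, 3.14].

## Interface

Orientations are given as a unit quaternion [x, y, z, w].
In Python, from cell import ctrl gives the robot as it stands.
- The arm moves only by the tool arm_command, never from a script. Its argument "moves" is a list of rows, each an object with "linear": the shift along the tool's x, y, z in cm, a list of three; "twist": the turn, a rotation vector about the tool's x, y, z in degrees, a list of three. A call has 1 to 20 rows; each row shifts and turns the commanded pose from where the row before left it, along the tool's axes as they then stand; what a row does not reach is not made up. A row lasts 1/8 s, in which the tool goes at most 62.5 mm and 10.7 degrees, less where a joint would pass 70% of its speed; a pose out of reach is approached as far as the arm can. A call with a gripper value outside its range is refused whole. "claw" is the opening, from 0 (shut) to 1 (fully open), set as the call begins (left out, the last holds). The fingers move at their own pace and stop on an object; "force" is the grip in N (left out, the last holds). Time passes only in rows, so rows that do not move let the fingers close. It gives the time, the measured TCP pose, the force, the opening and the grip force at its end, in the units of the state.
- ctrl.state(): the state, without advancing time (a new reading comes with each control period).
- ctrl.grab_frame(name): name is "side" or "top"; returns a dict with "color" (400x640x3 uint8, red, green, blue), "z_map" (400x640 float32, m along the optical axis (not along the pixel's ray), 0 where there is no reading), "K" (3x3 intrinsics, pixels), "D" ([k1, k2, p1, p2, k3] as OpenCV has them; the pictures are not rectified), "rvec" (rotation vector, rad) and "tvec" (3), from world to camera coordinates, as OpenCV has them. Camera axes: x right, y down, z forward; pixel columns grow to the right and rows downward; lengths in m; the calibration is good to about 2 mm. A picture is of the moment at which its call begins.
- ctrl.close_job(): hands the job in; it is judged then, once.
Trained networks look in a picture, given as the dict that the camera call returned (one of the last four; its "shot" number tells which), for a name from the list of things; names that differ only in an ending like _2 or _b are one class to them, and where a whole thing is asked for, a point or a joint stands for the part that bears it (a point fixed in the world has none). Each returns a list of dicts, best first, with "p" (0 to 1); they miss things now and then, are a little off and sometimes report something else, mostly with a low value. They report only what shows in the picture. A call takes as long as a camera call. They do not tell look-alikes from the thing itself.
- ctrl.find_in(picture, label): "box" ([left, top, right, bottom] in pixels, round what is visible of it).
The state is a dict: "time_s": time; "qpos": joint angles; "joint_velocities": joint speeds; "effort": joint torques, N m; "ee_pos": TCP position; "tool_rot": TCP orientation; "wrist_force": force on the tool from outside, world axes, zero at the start; "torque": the same for the moment, N m; "gripper_width": opening from 0.0 (shut) to 1.0 (fully open); "gripper_force": force on a finger pad.
Only numpy, scipy, OpenCV 4.12 (cv2) and the standard library are available. Lean on these libraries where they do the work, as an engineer would, in place of code of your own. Each camera call takes 0.05 s, during which the arm holds its last target. There are 200 camera calls.

## Task

Lay out the lock job on the grey mat, whose yellow stripe is its front edge: stand the brass cylinder midway between the pedestal and the vise, set the cutter wheel flat and centred on top of the pedestal, stand the pin pot straight behind the vise, and lay the padlock straight behind the brass cylinder, square to the mat with its shackle pointing to the back. Straight behind means towards the back of the mat, 80 mm from centre to centre (for the padlock, the centre of its red body). Keep the pin pot upright all the while, and leave the silver cylinder, the mug and the screwdriver where they are.

Things in the scene. Friction and masses are not known exactly. Their poses are not given: they have to be found in the camera images.
- mat: Flat light-grey bench mat, fixed, 240 mm front to back (x) by 300 mm wide (y), 3 mm thick, on the green bench. A yellow stripe runs along its front edge, nearest the robot. Origin: centre of its underside (top at +3 mm). +x points to its back, away from the stripe; +y to its left seen from the robot. It lies left or right of the robot, turned up to 0.25 rad.
- pedestal: Black round pedestal, fixed on the mat, foot 68 mm across, flat top 56 mm across at 22 mm above its origin, white dot at its centre. Origin: centre of its underside, on the mat 45 mm to the front of the mat's centre and 90 mm left or right of the centreline (the vise is at the other side). Axes parallel to the mat's.
- vise: Blue two-jaw lock vise, fixed on the mat, base 50 x 50 mm, 42 mm high, a steel screw handle reaching 31 mm from the centre on its -y side. Origin: centre of the underside of its base, on the mat 45 mm to the front of the mat's centre and 90 mm from the centreline, at the other side from the pedestal. Axes parallel to the mat's: +x to the back.
- brass_cylinder: Brass-yellow lock cylinder, a round plug standing upright, 30 mm in diameter, 34 mm high, keyway in its top, about 0.12 kg, loose. Origin: centre of its underside; z up; its yaw is of no matter. Starts on the brown paper (2 mm thick), on the other side of the bench from the mat.
- cutter_wheel: Steel toothed cutter wheel lying flat, 55 mm over the teeth, disc 8 mm thick, with a dark round hub 26 mm in diameter rising from 8 to 22 mm above the origin, by which it can be gripped; about 0.16 kg, loose. Origin: centre of its underside; its yaw is of no matter. Starts on the brown paper.
- pin_pot: Round closed white pot with a yellow cap, 36 mm in diameter (cap 37 mm), 40 mm high, about 0.07 kg, loose, standing upright. Origin: centre of its underside; its yaw is of no matter. Starts on the brown paper.
- padlock: Red padlock lying flat: body 40 mm (x) by 46 mm (y) by 22 mm high, steel shackle loop 36 mm wide (y) reaching to 52 mm from the origin along +x; 0.22 kg, loose. Origin: centre of the underside of the red body (shackle not counted); +x points from body to shackle. Starts on the brown paper, shackle pointing away from the robot, turned up to 1 rad either way.
- nickel_cylinder: Bystander: silver-coloured lock cylinder of the same size as the brass one (30 mm in diameter, 34 mm high), standing upright on the brown paper among the parts; origin: centre of its underside. It belongs to another job.
- mug: Bystander: white coffee mug, 76 mm in diameter, 85 mm high, beyond the mat and the paper; origin: centre of its underside, handle at its +y.
- screwdriver: Bystander: screwdriver, 180 mm long, lying beyond the mat and the paper roughly across the robot's view; it lies along its own x.
Not all that is in view belongs to the job. What is shaped like the brass_cylinder but purple is not meant.

How it is judged:
At the end, for the whole second after the job is handed in: Upright, flat, released, at rest: cylinder within 13 mm of midway; wheel on the pedestal, centred within 10 mm; pot 65-95 mm behind the vise, 15 mm sideways; cylinder 63-97 mm from the padlock away from its shackle, padlock within 20 mm of the mat centreline, 0.21 rad of square (x of brass_cylinder in the frame of mat between -0.058 and -0.032 m and y of brass_cylinder in the frame of mat between -0.013 and 0.013 m and horizontal distance between cutter_wheel and pedestal below 0.01 m and z of cutter_wheel in the frame of pedestal between 0.019 and 0.025 m and x of pin_pot in the frame of vise between 0.065 and 0.095 m and y of pin_pot in the frame of vise between -0.015 and 0.015 m and x of brass_cylinder in the frame of padlock between -0.097 and -0.063 m and y of padlock in the frame of mat between -0.02 and 0.02 m and angle between the x axis of padlock and the x axis of mat, either way round below 0.21 rad and z of brass_cylinder in the frame of mat between 0.0005 and 0.0055 m and z of pin_pot in the frame of mat between 0.0005 and 0.0055 m and z of padlock in the frame of mat between 0.0005 and 0.0055 m and angle between each of brass_cylinder, cutter_wheel, pin_pot, padlock's own z axis and vertical below 0.1 rad and linear speed of each of brass_cylinder, cutter_wheel, pin_pot, padlock below 0.01 m/s); the robot touches nothing.
It fails at once if the silver cylinder is moved more than 15 mm (distance of nickel_cylinder from where it was at the start of the episode above 0.015 m).
It fails at once if the mug is moved more than 15 mm (distance of mug from where it was at the start of the episode above 0.015 m).
It fails at once if the screwdriver is moved more than 15 mm (distance of screwdriver from where it was at the start of the episode above 0.015 m).
It fails at once if the pin pot is tipped more than 0.5 rad (angle between pin_pot's own z axis and vertical above 0.5 rad).
It also fails if it takes over 115 s, if anything falls off the work surface, if the arm or the gripper's body presses on something with over 40 N, if the wrist force passes 120 N, or if a joint passes its speed limit or range.

## Working session

There is one attempt and no reset: what is moved stays moved. The work goes in short steps, Python scripts to look and compute and a tool call to move; the robot and the scene stay as the last step left them, time stands still between calls to the robot, and variables do not carry over. Pictures are saved under pics/ and viewed, at most 14 in all, crops included, and the job is handed in when it is done.

Besides the shell and the picture viewer there is one more tool, called after ">>>" in YAML: its name, and indented under it one key for each argument. arm_command: Moves the arm, as the interface text tells. Its arguments: {"type":"object","properties":{"moves":{"type":"array"},"claw":{"type":"number"},"force":{"type":"number"}},"required":["moves"]}

```bash
mkdir -p pics; ls
cat > h.py <<'E'
import numpy as np, cv2
from cell import ctrl
NAMES=["mat","pedestal","vise","brass_cylinder","cutter_wheel","pin_pot","padlock","nickel_cylinder","mug","screwdriver"]
def grab(n,save=None):
    f=ctrl.grab_frame(n)
    if save: cv2.imwrite(f"pics/{save}.png",f["color"][:,:,::-1])
    return f
def w2p(f,P):
    return cv2.projectPoints(np.float64(P).reshape(-1,1,3),f["rvec"],f["tvec"],f["K"],f["D"])[0].reshape(-1,2)
def ray(f,uv):
    n=cv2.undistortPoints(np.float64(uv).reshape(-1,1,2),f["K"],f["D"]).reshape(-1,2)
    R=cv2.Rodrigues(np.float64(f["rvec"]))[0]; t=np.float64(f["tvec"]).ravel()
    return -R.T@t, np.c_[n,np.ones(len(n))]@R
def onz(f,uv,z):
    c,d=ray(f,uv); return c+d*((z-c[2])/d[:,2])[:,None]
def cloud(f):
    z=f["z_map"]; v,u=np.nonzero(z>0)
    c,d=ray(f,np.c_[u,v]); P=np.full(z.shape+(3,),np.nan); P[v,u]=c+d*z[v,u][:,None]; return P
E
python3 - <<'E'
from h import *
for n in("side","top"):
    f=grab(n,n+"0"); c,_=ray(f,[[320,200]]); print(n,c.round(3))
    for l in NAMES:
        for r in ctrl.find_in(f,l)[:3]: print(l,np.round(r["box"]).astype(int),round(r["p"],2))
print(ctrl.state()["tool_rot"])
E
```

```text
pics
side [0.541 0.581 0.577]
mat [283 122 389 195] 0.6
pedestal [342 162 369 186] 0.67
vise [338 119 356 137] 0.68
vise [336 226 352 251] 0.16
brass_cylinder [337 226 353 251] 0.86
cutter_wheel [269 293 302 324] 0.85
pin_pot [332 259 354 286] 0.73
pin_pot [317 306 363 349] 0.27
padlock [320 307 362 352] 0.98
nickel_cylinder [277 240 290 262] 0.76
nickel_cylinder [284 120 388 196] 0.32
mug [199 178 248 231] 0.96
screwdriver [249 124 272 169] 0.54
screwdriver [286 120 388 195] 0.47
top [ 0.47  -0.013  1.093]
mat [328 143 476 271] 0.75
pedestal [351 216 385 245] 0.75
vise [431 207 464 232] 0.92
vise [259 213 276 228] 0.62
brass_cylinder [260 212 275 228] 0.74
brass_cylinder [261 276 271 290] 0.43
cutter_wheel [186 169 211 194] 0.55
cutter_wheel [265  80 304 137] 0.24
pin_pot [220 214 237 230] 0.58
padlock [167 210 197 238] 0.57
nickel_cylinder [244 168 255 179] 0.74
nickel_cylinder [362 114 439 128] 0.16
mug [264  82 303 136] 0.83
screwdriver [363 115 439 130] 0.6
[ 9.92880501e-01  1.19114694e-01 -4.34564718e-06  1.76708334e-06]
```

View pics/top0.png

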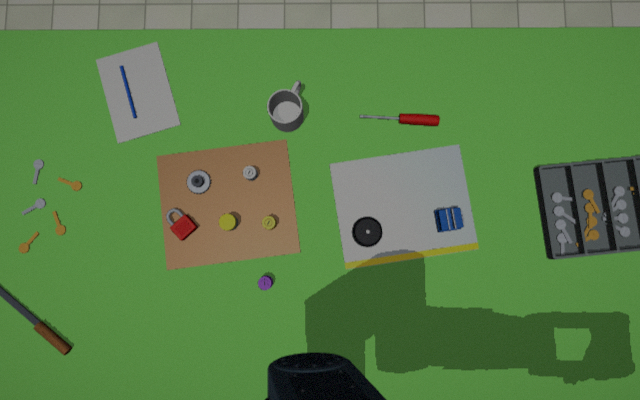

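View pics/side0.png

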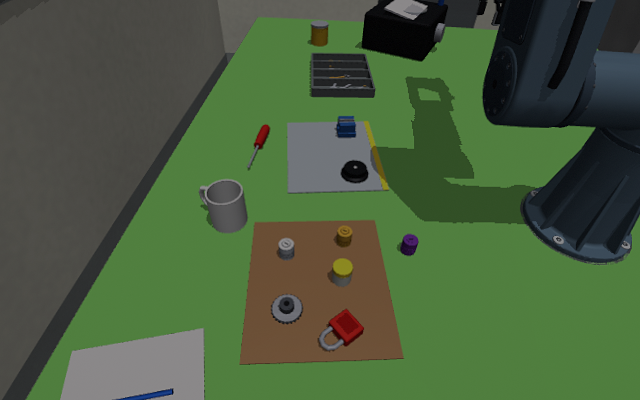

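The top picture shows the parts on the brown paper: wheel (198,182), silver cylinder (250,173), padlock (183,224), yellow-capped pot (228,222). Cylinder candidates are brass-yellow (268,222), silver (250,173) and purple (265,283). The one at (268,222) fits, being brass-yellow and on the paper. The mat is at right, with the pedestal at (367,232) and the vise at (449,219).

```bash
cat > meas.py <<'E'
from h import *
B={"top":{"pedestal":[351,216,385,245],"vise":[431,207,464,232],"brass":[260,212,277,230],"wheel":[186,169,211,194],"pot":[218,212,239,232],"padlock":[165,206,199,240],"nickel":[242,164,258,181],"purple":[257,275,273,291],"mug":[264,82,305,134]},
"side":{"pedestal":[340,158,371,186],"vise":[334,113,358,139],"brass":[335,224,355,250],"wheel":[269,293,304,324],"pot":[330,257,356,287],"padlock":[317,307,365,353],"nickel":[275,236,297,262]}}
if __name__=="__main__":
    for n in B:
        f=grab(n); P=cloud(f)
        for k,(a,b,c,d) in B[n].items():
            Q=P[b:d,a:c].reshape(-1,3); Q=Q[~np.isnan(Q[:,0])]
            zt=np.percentile(Q[:,2],98); g=np.median(Q[Q[:,2]<.008,2]) if (Q[:,2]<.008).any() else 0
            T=Q[Q[:,2]>zt-.006]; O=Q[Q[:,2]>.009]
            r=cv2.minEnclosingCircle(np.float32(T[:,:2]))
            print(n,k,"zt",zt.round(4),"gnd",round(float(g),4),"topmean",T[:,:2].mean(0).round(4),"circ",np.round(r[0],4),round(r[1],4),len(T),"all rect",[np.round(x,3) for x in cv2.minAreaRect(np.float32(O[:,:2]))])
        if n=="top":
            im=f["color"].astype(int); r,g,b=im[...,0],im[...,1],im[...,2]
            m=((abs(r-g)<25)&(abs(g-b)<30)&(r>110)).astype(np.uint8); mm=np.zeros_like(m); mm[135:275,320:485]=m[135:275,320:485]
            y=((r>130)&(g>110)&(b<90)); mm[240:275,335:485]|=y[240:275,335:485].astype(np.uint8)
            c=max(cv2.findContours(mm,0,1)[0],key=cv2.contourArea)
            W=onz(f,c.reshape(-1,2)+0.,.003)
            print("mat",cv2.minAreaRect(np.float32(W[:,:2])),cv2.boxPoints(cv2.minAreaRect(np.float32(W[:,:2]))))
            hsv=cv2.cvtColor(f["color"],cv2.COLOR_RGB2HSV); 
            red=((r>90)&(g<60)&(b<60)).astype(np.uint8); red[:, 210:]=0; red[:190]=0; red[250:]=0
            v,u=np.nonzero(red); R=onz(f,np.c_[u,v]+0.,.024)
            print("red",cv2.minAreaRect(np.float32(R[:,:2])),R.mean(0),len(u))
            cr=cv2.resize(f["color"][150:300,150:310],None,fx=4.5,fy=3.9,interpolation=2)
            if not __import__("os").path.exists("pics/crop.png"): cv2.imwrite("pics/crop.png",cv2.resize(f["color"][150:300,150:310],None,fx=4,fy=4,interpolation=2)[:,:,::-1])
E
python3 meas.py
```

```text
top pedestal zt 0.0291 gnd 0.0035 topmean [ 0.4956 -0.106 ] circ [ 0.4956 -0.1062] 0.0279 446 all rect [array([ 0.498, -0.106]), array([0.065, 0.062]), np.float64(89.04)]
top vise zt 0.0486 gnd 0.0028 topmean [ 0.5223 -0.2836] circ [ 0.5224 -0.2836] 0.0314 324 all rect [array([ 0.523, -0.287]), array([0.05 , 0.058]), np.float64(8.739)]
top brass zt 0.0402 gnd 0.0025 topmean [0.515 0.11 ] circ [0.5155 0.1098] 0.0144 132 all rect [array([0.515, 0.109]), array([0.029, 0.029]), np.float64(41.272)]
top wheel zt 0.0268 gnd 0.0036 topmean [0.6085 0.2722] circ [0.6083 0.2723] 0.0131 105 all rect [array([0.61 , 0.272]), array([0.053, 0.053]), np.float64(58.191)]
top pot zt 0.0459 gnd 0.003 topmean [0.5169 0.1988] circ [0.5172 0.1989] 0.0182 208 all rect [array([0.517, 0.198]), array([0.035, 0.035]), np.float64(3.287)]
top padlock zt 0.0283 gnd 0.0028 topmean [0.506  0.3002] circ [0.5061 0.2998] 0.028 336 all rect [array([0.512, 0.307]), array([0.074, 0.064]), np.float64(78.342)]
top nickel zt 0.0399 gnd 0.0028 topmean [0.6263 0.1533] circ [0.6264 0.1539] 0.015 128 all rect [array([0.626, 0.15
[... 1201 characters left out ...]
 array([0.029, 0.03 ]), np.float64(81.672)]
side wheel zt 0.0246 gnd 0.0018 topmean [0.6078 0.2714] circ [0.6084 0.2704] 0.0134 180 all rect [array([0.608, 0.27 ]), array([0.052, 0.051]), np.float64(73.988)]
side pot zt 0.0432 gnd 0.0016 topmean [0.5175 0.1994] circ [0.5176 0.1972] 0.0183 277 all rect [array([0.517, 0.198]), array([0.036, 0.035]), np.float64(54.846)]
side padlock zt 0.0248 gnd 0.0012 topmean [0.5066 0.3007] circ [0.5061 0.2995] 0.0288 656 all rect [array([0.518, 0.31 ]), array([0.072, 0.047]), np.float64(42.369)]
side nickel zt 0.0363 gnd 0.0008 topmean [0.6269 0.1544] circ [0.627  0.1535] 0.0152 166 all rect [array([0.627, 0.154]), array([0.028, 0.029]), np.float64(61.056)]
```

View pics/crop.png

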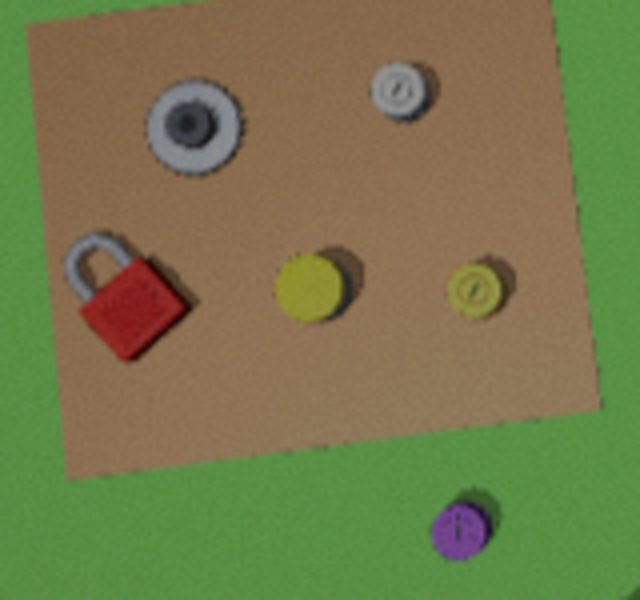

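The crop confirms the brass-yellow plug at about (268,222): round, with a keyway, on the paper. The purple one lies off it and the silver one is grey. The measurements agree: the pedestal and vise match the mat pose at a yaw of about 8.5°.

```bash
cat > d.py <<'E'
import sys
from h import *
from scipy.spatial.transform import Rotation as Rn
T=dict(brass=(.5155,.1102,98.5),brassT=(.509,-.1957,98.5),wheel=(.6083,.2715,98.5),wheelT=(.4957,-.1065,98.5),pot=(.5172,.1985,98.5),potT=(.6015,-.2727,98.5),padlock=(.5055,.3002,42.5),padlockT=(.588,-.184,8.5))
s=ctrl.state(); R=Rn.from_quat(s["tool_rot"]).as_matrix(); p=np.array(s["ee_pos"])
print("t",s["time_s"],"tcp",p.round(4),"yaw",np.degrees(np.arctan2(R[1,0],R[0,0])).round(2),"tilt",R[2].round(4),"q",np.round(s["qpos"],2))
for k in sys.argv[1:]:
    x,y,a=T[k]; c,sn=np.cos(np.radians(a)),np.sin(np.radians(a))
    d=p*0; d[:2]=np.array([x,y])-p[:2]
    print(k,"at final yaw: tx,ty cm",(100*(c*d[0]+sn*d[1])).round(2),(100*(sn*d[0]-c*d[1])).round(2))
E
echo
```

```text
(no output)
```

>>> arm_command:
  moves:
    - {"linear": [0,0,0],"twist": [0,0,-10.6]}
    - {"linear": [0,0,0],"twist": [0,0,-10.6]}
    - {"linear": [0,0,0],"twist": [0,0,-10.6]}
    - {"linear": [0,0,0],"twist": [0,0,-10.6]}
    - {"linear": [0,0,0],"twist": [0,0,-10.6]}
    - {"linear": [0,0,0],"twist": [0,0,-10.6]}
    - {"linear": [0,0,0],"twist": [0,0,-10.6]}
    - {"linear": [0,0,0],"twist": [0,0,-10.6]}
    - {"linear": [0,0,0],"twist": [0,0,0]}
    - {"linear": [0,0,0],"twist": [0,0,0]}
  claw: 1
  force: 40

```text
time_s: 2.45
ee_pos: [0.136, -0.5587, 0.2313]
tool_rot: [0.654, 0.756, -0.0, 0.0]
wrist_force: [0.0, 0.2, -0.1]
gripper_width: 1.003
gripper_force: 0.0
```

```bash
python3 d.py brass
```

```text
t 2.45 tcp [ 0.136  -0.5587  0.2313] yaw 98.28 tilt [-0.  0. -1.] q [-1.54  0.18  1.61  0.    1.35 -1.68]
brass at final yaw: tx,ty cm 60.55 47.42
```

>>> arm_command:
  moves:
    - {"linear": [3.5,2.8,0],"twist": [0,0,0]}
    - {"linear": [3.5,2.8,0],"twist": [0,0,0]}
    - {"linear": [3.5,2.8,0],"twist": [0,0,0]}
    - {"linear": [3.5,2.8,0],"twist": [0,0,0]}
    - {"linear": [3.5,2.8,0],"twist": [0,0,0]}
    - {"linear": [3.5,2.8,0],"twist": [0,0,0]}
    - {"linear": [3.5,2.8,0],"twist": [0,0,0]}
    - {"linear": [3.5,2.8,0],"twist": [0,0,0]}
    - {"linear": [3.5,2.8,0],"twist": [0,0,0]}
    - {"linear": [3.5,2.8,0],"twist": [0,0,0]}
    - {"linear": [3.5,2.8,0],"twist": [0,0,0]}
    - {"linear": [3.5,2.8,0],"twist": [0,0,0]}
    - {"linear": [3.5,2.8,2],"twist": [0,0,0]}
    - {"linear": [3.5,2.8,2],"twist": [0,0,0]}
    - {"linear": [3.5,2.8,2],"twist": [0,0,0]}
    - {"linear": [3.5,2.8,2],"twist": [0,0,0]}
    - {"linear": [3.5,2.6,2],"twist": [0,0,0]}
    - {"linear": [1.0,0.0,0],"twist": [0,0,0]}
    - {"linear": [0,0,0],"twist": [0,0,0]}
    - {"linear": [0,0,0],"twist": [0,0,0]}

```text
time_s: 4.95
ee_pos: [0.5158, 0.1087, 0.1321]
tool_rot: [0.653, 0.757, 0.0, 0.001]
wrist_force: [0.4, -0.4, -0.5]
gripper_width: 1.0
gripper_force: 0.0
```

```bash
python3 d.py brass
```

```text
t 4.95 tcp [0.5158 0.1087 0.1321] yaw 98.4 tilt [-5.0e-04  1.2e-03 -1.0e+00] q [-0.02  0.19  1.81 -0.    1.14 -0.16]
brass at final yaw: tx,ty cm 0.15 -0.01
```

>>> arm_command:
  moves:
    - {"linear": [0.1,0,3],"twist": [0,0,0]}
    - {"linear": [0,0,3],"twist": [0,0,0]}
    - {"linear": [0,0,3],"twist": [0,0,0]}
    - {"linear": [0,0,2],"twist": [0,0,0]}
    - {"linear": [0,0,1.4],"twist": [0,0,0]}
    - {"linear": [0,0,0],"twist": [0,0,0]}

```text
time_s: 5.7
ee_pos: [0.5151, 0.1099, 0.007]
tool_rot: [0.653, 0.757, -0.0, -0.0]
wrist_force: [0.7, 0.3, -0.0]
gripper_width: 0.998
gripper_force: 0.0
```

>>> arm_command:
  moves:
    - {"linear": [0,0,0],"twist": [0,0,0]}
    - {"linear": [0,0,0],"twist": [0,0,0]}
    - {"linear": [0,0,0],"twist": [0,0,0]}
    - {"linear": [0,0,0],"twist": [0,0,0]}
    - {"linear": [0,0,0],"twist": [0,0,0]}
    - {"linear": [0,0,0],"twist": [0,0,0]}
    - {"linear": [0,0,0],"twist": [0,0,0]}
    - {"linear": [0,0,0],"twist": [0,0,0]}
    - {"linear": [0,0,-2],"twist": [0,0,0]}
    - {"linear": [0,0,-3],"twist": [0,0,0]}
    - {"linear": [0,0,-3],"twist": [0,0,0]}
    - {"linear": [0,0,0],"twist": [0,0,0]}
  claw: 0
  force: 40

```text
time_s: 7.2
ee_pos: [0.5174, 0.1107, 0.0896]
tool_rot: [0.653, 0.758, 0.002, 0.002]
wrist_force: [0.8, 0.6, -1.9]
gripper_width: 0.326
gripper_force: 39.6
```

```bash
python3 d.py brassT
```

```text
t 7.2 tcp [0.5174 0.1107 0.0896] yaw 98.49 tilt [-8.e-04  5.e-03 -1.e+00] q [-0.01  0.25  1.84  0.    1.05 -0.16]
brassT at final yaw: tx,ty cm -30.18 -5.36
```

>>> arm_command:
  moves:
    - {"linear": [-2,-0.4,0],"twist": [0,0,0]}
    - {"linear": [-3,-0.6,0],"twist": [0,0,0]}
    - {"linear": [-4,-0.6,0],"twist": [0,0,0]}
    - {"linear": [-4,-0.6,0],"twist": [0,0,0]}
    - {"linear": [-4,-0.6,0],"twist": [0,0,0]}
    - {"linear": [-4,-0.6,0],"twist": [0,0,0]}
    - {"linear": [-4,-0.6,0],"twist": [0,0,0]}
    - {"linear": [-3,-0.6,0],"twist": [0,0,0]}
    - {"linear": [-2.1,-0.6,0],"twist": [0,0,0]}
    - {"linear": [0,0,2],"twist": [0,0,0]}
    - {"linear": [0,0,2],"twist": [0,0,0]}
    - {"linear": [0,0,0],"twist": [0,0,0]}
    - {"linear": [0,0,0],"twist": [0,0,0]}

```text
time_s: 8.82
ee_pos: [0.5085, -0.1946, 0.0474]
tool_rot: [0.653, 0.758, 0.0, -0.0]
wrist_force: [-0.8, -0.3, -0.4]
gripper_width: 0.325
gripper_force: 39.6
```

```bash
python3 d.py brassT
```

```text
t 8.825 tcp [ 0.5085 -0.1946  0.0474] yaw 98.51 tilt [ 2.e-04 -1.e-04 -1.e+00] q [-0.58  0.35  1.81  0.    0.98 -0.73]
brassT at final yaw: tx,ty cm -0.12 0.03
```

>>> arm_command:
  moves:
    - {"linear": [-0.1,0,2],"twist": [0,0,0]}
    - {"linear": [0,0,1.2],"twist": [0,0,0]}
    - {"linear": [0,0,0.6],"twist": [0,0,0]}
    - {"linear": [0,0,0],"twist": [0,0,0]}
    - {"linear": [0,0,0],"twist": [0,0,0]}

```text
time_s: 9.45
ee_pos: [0.5089, -0.1959, 0.0097]
tool_rot: [0.653, 0.757, 0.0, 0.0]
wrist_force: [-0.1, 0.1, -0.5]
gripper_width: 0.325
gripper_force: 39.7
```

>>> arm_command:
  moves:
    - {"linear": [0,0,0],"twist": [0,0,0]}
    - {"linear": [0,0,0],"twist": [0,0,0]}
    - {"linear": [0,0,0],"twist": [0,0,0]}
    - {"linear": [0,0,0],"twist": [0,0,0]}
    - {"linear": [0,0,0],"twist": [0,0,0]}
    - {"linear": [0,0,-2],"twist": [0,0,0]}
    - {"linear": [0,0,-4],"twist": [0,0,0]}
    - {"linear": [0,0,-4],"twist": [0,0,0]}
    - {"linear": [0,0,0],"twist": [0,0,0]}
  claw: 0.7

```text
time_s: 10.58
ee_pos: [0.5109, -0.1973, 0.113]
tool_rot: [0.653, 0.758, 0.0, 0.004]
wrist_force: [-0.1, 0.6, 0.5]
gripper_width: 0.7
gripper_force: 0.0
```

```bash
python3 d.py wheel
```

```text
t 10.575 tcp [ 0.5109 -0.1973  0.113 ] yaw 98.49 tilt [-0.0049  0.0054 -1.    ] q [-0.59  0.25  1.78 -0.    1.1  -0.73]
wheel at final yaw: tx,ty cm 44.92 16.56
```

>>> arm_command:
  moves:
    - {"linear": [2.3,0.7,0],"twist": [0,0,0]}
    - {"linear": [4.5,1.7,0],"twist": [0,0,0]}
    - {"linear": [4.5,1.7,0],"twist": [0,0,0]}
    - {"linear": [4.5,1.7,0],"twist": [0,0,0]}
    - {"linear": [4.5,1.7,0],"twist": [0,0,0]}
    - {"linear": [4.5,1.7,0],"twist": [0,0,0]}
    - {"linear": [4.5,1.7,0],"twist": [0,0,0]}
    - {"linear": [4.5,1.7,0],"twist": [0,0,0]}
    - {"linear": [4.5,1.7,0],"twist": [0,0,0]}
    - {"linear": [4.5,1.7,0],"twist": [0,0,0]}
    - {"linear": [2.1,0.7,0],"twist": [0,0,0]}
    - {"linear": [0,0,3],"twist": [0,0,0]}
    - {"linear": [0,0,3],"twist": [0,0,0]}
    - {"linear": [0,0,0],"twist": [0,0,0]}
    - {"linear": [0,0,0],"twist": [0,0,0]}

```text
time_s: 12.45
ee_pos: [0.608, 0.2725, 0.0499]
tool_rot: [0.653, 0.757, 0.0, 0.0]
wrist_force: [0.4, 0.5, -0.0]
gripper_width: 0.698
gripper_force: 0.0
```

```bash
python3 d.py wheel
```

```text
t 12.45 tcp [0.608  0.2725 0.0499] yaw 98.45 tilt [-1.e-04  4.e-04 -1.e+00] q [ 0.24  0.57  1.47 -0.    1.09  0.1 ]
wheel at final yaw: tx,ty cm -0.11 0.02
```

>>> arm_command:
  moves:
    - {"linear": [-0.1,0,2],"twist": [0,0,0]}
    - {"linear": [0,0,1.1],"twist": [0,0,0]}
    - {"linear": [0,0,0.6],"twist": [0,0,0]}
    - {"linear": [0,0,0],"twist": [0,0,0]}
    - {"linear": [0,0,0],"twist": [0,0,0]}

```text
time_s: 13.08
ee_pos: [0.6079, 0.2721, 0.0126]
tool_rot: [0.653, 0.757, 0.0, 0.0]
wrist_force: [0.6, 0.6, 0.3]
gripper_width: 0.701
gripper_force: 0.0
```

>>> arm_command:
  moves:
    - {"linear": [0,0,0],"twist": [0,0,0]}
    - {"linear": [0,0,0],"twist": [0,0,0]}
    - {"linear": [0,0,0],"twist": [0,0,0]}
    - {"linear": [0,0,0],"twist": [0,0,0]}
    - {"linear": [0,0,0],"twist": [0,0,0]}
    - {"linear": [0,0,0],"twist": [0,0,0]}
    - {"linear": [0,0,-1.5],"twist": [0,0,0]}
    - {"linear": [0,0,-3],"twist": [0,0,0]}
    - {"linear": [0,0,-3.5],"twist": [0,0,0]}
    - {"linear": [0,0,0],"twist": [0,0,0]}
    - {"linear": [0,0,0],"twist": [0,0,0]}
  claw: 0
  force: 50

```text
time_s: 14.45
ee_pos: [0.6069, 0.2718, 0.0915]
tool_rot: [0.653, 0.757, -0.001, -0.0]
wrist_force: [-0.7, 0.4, -2.1]
gripper_width: 0.274
gripper_force: 49.2
```

```bash
python3 d.py wheelT; python3 -c "
from h import *
f=grab('side','lift')
cv2.imwrite('pics/liftc.png',cv2.resize(f['color'][200:400,200:450],None,fx=3,fy=3)[:,:,::-1])"
```

```text
t 14.45 tcp [0.6069 0.2718 0.0915] yaw 98.48 tilt [-2.0e-04 -1.3e-03 -1.0e+00] q [ 0.24  0.52  1.46 -0.    1.16  0.09]
wheelT at final yaw: tx,ty cm -35.77 -16.59
```

View pics/liftc.png

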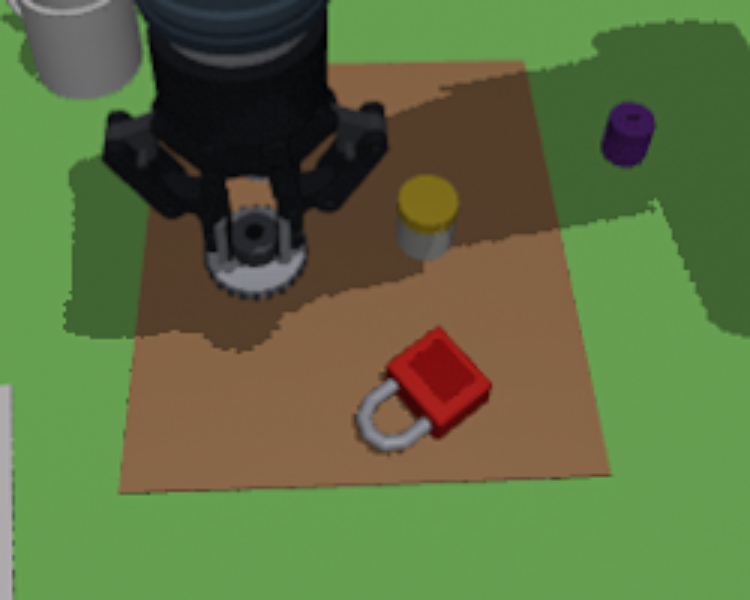

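The crop (lift) shows the wheel held level by its hub at about (255,265), with the pot and padlock undisturbed.

>>> arm_command:
  moves:
    - {"linear": [-2.4,-1.0,0],"twist": [0,0,0]}
    - {"linear": [-3.5,-1.7,0],"twist": [0,0,0]}
    - {"linear": [-3.5,-1.7,0],"twist": [0,0,0]}
    - {"linear": [-3.5,-1.7,0],"twist": [0,0,0]}
    - {"linear": [-3.5,-1.7,0],"twist": [0,0,0]}
    - {"linear": [-3.5,-1.7,0],"twist": [0,0,0]}
    - {"linear": [-3.5,-1.7,0],"twist": [0,0,0]}
    - {"linear": [-3.5,-1.7,0],"twist": [0,0,0]}
    - {"linear": [-3.5,-1.7,0],"twist": [0,0,0]}
    - {"linear": [-3.5,-1.5,0],"twist": [0,0,0]}
    - {"linear": [-1.9,-0.5,0],"twist": [0,0,0]}
    - {"linear": [0,0,2],"twist": [0,0,0]}
    - {"linear": [0,0,1],"twist": [0,0,0]}
    - {"linear": [0,0,0],"twist": [0,0,0]}
    - {"linear": [0,0,0],"twist": [0,0,0]}

```text
time_s: 16.38
ee_pos: [0.4964, -0.1063, 0.0624]
tool_rot: [0.653, 0.758, -0.0, -0.0]
wrist_force: [1.1, 0.6, -1.0]
gripper_width: 0.278
gripper_force: 49.3
```

```bash
python3 d.py wheelT
```

```text
t 16.375 tcp [ 0.4964 -0.1063  0.0624] yaw 98.52 tilt [ 1.e-04 -1.e-04 -1.e+00] q [-0.45  0.26  1.9  -0.    0.99 -0.59]
wheelT at final yaw: tx,ty cm -0.01 -0.07
```

>>> arm_command:
  moves:
    - {"linear": [0,-0.1,1.2],"twist": [0,0,0]}
    - {"linear": [0,0,0.8],"twist": [0,0,0]}
    - {"linear": [0,0,0.55],"twist": [0,0,0]}
    - {"linear": [0,0,0],"twist": [0,0,0]}
    - {"linear": [0,0,0],"twist": [0,0,0]}

```text
time_s: 17.0
ee_pos: [0.4954, -0.1068, 0.0367]
tool_rot: [0.653, 0.757, 0.0, 0.0]
wrist_force: [-0.4, -0.1, -1.6]
gripper_width: 0.278
gripper_force: 49.3
```

>>> arm_command:
  moves:
    - {"linear": [0,0,0],"twist": [0,0,0]}
    - {"linear": [0,0,0],"twist": [0,0,0]}
    - {"linear": [0,0,0],"twist": [0,0,0]}
    - {"linear": [0,0,0],"twist": [0,0,0]}
    - {"linear": [0,0,0],"twist": [0,0,0]}
    - {"linear": [0,0,-2],"twist": [0,0,0]}
    - {"linear": [0,0,-4],"twist": [0,0,0]}
    - {"linear": [0,0,-2],"twist": [0,0,0]}
    - {"linear": [0,0,0],"twist": [0,0,0]}
    - {"linear": [0,0,0],"twist": [0,0,0]}
  claw: 0.7

```text
time_s: 18.25
ee_pos: [0.4946, -0.1065, 0.1158]
tool_rot: [0.653, 0.757, -0.0, -0.001]
wrist_force: [-0.4, -0.6, -1.6]
gripper_width: 0.699
gripper_force: 0.0
```

```bash
python3 d.py pot
```

```text
t 18.25 tcp [ 0.4946 -0.1065  0.1158] yaw 98.48 tilt [ 8.0e-04 -1.2e-03 -1.0e+00] q [-0.45  0.17  1.88 -0.    1.1  -0.59]
pot at final yaw: tx,ty cm 29.83 6.74
```

```bash
python3 -c "
from h import *
f=grab('top'); print(ctrl.state()['wrist_force'])
a=cv2.resize(f['color'][140:280,320:480],None,fx=3,fy=3)
g=grab('side'); b=cv2.resize(g['color'][90:230,270:430],None,fx=2,fy=2); b=cv2.copyMakeBorder(b,0,140,0,0,0)
cv2.imwrite('pics/wh.png',np.hstack([a,b])[:,:,::-1])"
```

```text
[-0.16675399 -0.12269005 -0.37689364]
```

View pics/wh.png

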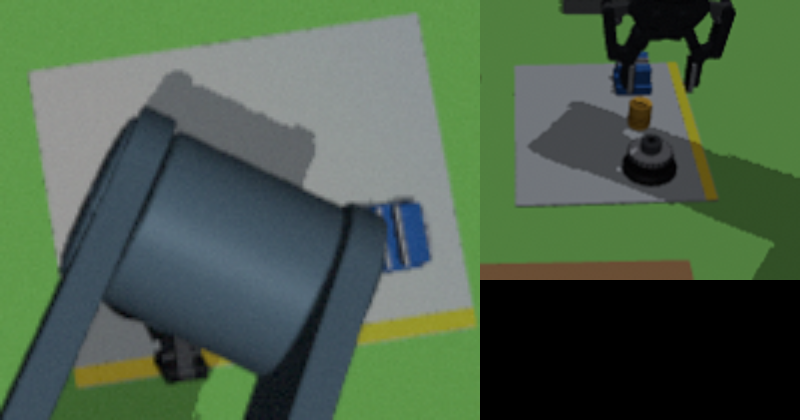

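In the side half, the wheel sits flat on the pedestal at (650,155) and the brass cylinder stands at (640,113). Next comes the pot.

>>> arm_command:
  moves:
    - {"linear": [2,0.3,0],"twist": [0,0,0]}
    - {"linear": [4,0.9,0],"twist": [0,0,0]}
    - {"linear": [4,0.9,0],"twist": [0,0,0]}
    - {"linear": [4,0.9,0],"twist": [0,0,0]}
    - {"linear": [4,0.9,0],"twist": [0,0,0]}
    - {"linear": [4,0.9,0],"twist": [0,0,0]}
    - {"linear": [4,0.9,0],"twist": [0,0,0]}
    - {"linear": [2.5,0.9,0],"twist": [0,0,0]}
    - {"linear": [1.3,0.1,0],"twist": [0,0,0]}
    - {"linear": [0,0,2],"twist": [0,0,0]}
    - {"linear": [0,0,2],"twist": [0,0,0]}
    - {"linear": [0,0,0],"twist": [0,0,0]}
    - {"linear": [0,0,0],"twist": [0,0,0]}
  claw: 0.8
  force: 30

```text
time_s: 19.98
ee_pos: [0.5178, 0.1975, 0.0771]
tool_rot: [0.653, 0.757, -0.0, 0.0]
wrist_force: [0.8, 0.2, -0.8]
gripper_width: 0.8
gripper_force: 0.0
```

```bash
python3 d.py pot
```

```text
t 19.975 tcp [0.5178 0.1975 0.0771] yaw 98.45 tilt [-1.e-04 -1.e-04 -1.e+00] q [ 0.15  0.32  1.77 -0.    1.04  0.  ]
pot at final yaw: tx,ty cm 0.11 -0.04
```

Down to z of about 0.010.

>>> arm_command:
  moves:
    - {"linear": [0.1,0,2.5],"twist": [0,0,0]}
    - {"linear": [0,0,2],"twist": [0,0,0]}
    - {"linear": [0,0,1.5],"twist": [0,0,0]}
    - {"linear": [0,0,0.7],"twist": [0,0,0]}
    - {"linear": [0,0,0],"twist": [0,0,0]}
    - {"linear": [0,0,0],"twist": [0,0,0]}

```text
time_s: 20.72
ee_pos: [0.5181, 0.199, 0.0105]
tool_rot: [0.653, 0.757, 0.0, 0.0]
wrist_force: [0.5, 0.8, -0.0]
gripper_width: 0.804
gripper_force: 0.0
```

>>> arm_command:
  moves:
    - {"linear": [0,0,0],"twist": [0,0,0]}
    - {"linear": [0,0,0],"twist": [0,0,0]}
    - {"linear": [0,0,0],"twist": [0,0,0]}
    - {"linear": [0,0,0],"twist": [0,0,0]}
    - {"linear": [0,0,0],"twist": [0,0,0]}
    - {"linear": [0,0,0],"twist": [0,0,0]}
    - {"linear": [0,0,-1],"twist": [0,0,0]}
    - {"linear": [0,0,-3],"twist": [0,0,0]}
    - {"linear": [0,0,-4],"twist": [0,0,0]}
    - {"linear": [0,0,-2],"twist": [0,0,0]}
    - {"linear": [0,0,0],"twist": [0,0,0]}
    - {"linear": [0,0,0],"twist": [0,0,0]}
  claw: 0
  force: 30

```text
time_s: 22.22
ee_pos: [0.5167, 0.1987, 0.1089]
tool_rot: [0.653, 0.757, -0.001, -0.0]
wrist_force: [-0.3, 0.1, -1.4]
gripper_width: 0.42
gripper_force: 30.1
```

```bash
python3 d.py potT
```

```text
t 22.225 tcp [0.5167 0.1987 0.1089] yaw 98.48 tilt [-0.     -0.0014 -1.    ] q [ 0.15  0.28  1.76 -0.    1.11  0.  ]
potT at final yaw: tx,ty cm -47.88 1.42
```

>>> arm_command:
  moves:
    - {"linear": [-2,0,0],"twist": [0,0,0]}
    - {"linear": [-3.5,0.1,0],"twist": [0,0,0]}
    - {"linear": [-4,0.1,0],"twist": [0,0,0]}
    - {"linear": [-4,0.1,0],"twist": [0,0,0]}
    - {"linear": [-4,0.1,0],"twist": [0,0,0]}
    - {"linear": [-4,0.1,0],"twist": [0,0,0]}
    - {"linear": [-4,0.2,0],"twist": [0,0,0]}
    - {"linear": [-4,0.2,0],"twist": [0,0,0]}
    - {"linear": [-4,0.2,0],"twist": [0,0,0]}
    - {"linear": [-4,0.1,0],"twist": [0,0,0]}
    - {"linear": [-4,0.1,0],"twist": [0,0,0]}
    - {"linear": [-4,0.1,0],"twist": [0,0,0]}
    - {"linear": [-2.4,0,0],"twist": [0,0,0]}
    - {"linear": [0,0,2],"twist": [0,0,0]}
    - {"linear": [0,0,3],"twist": [0,0,0]}
    - {"linear": [0,0,0],"twist": [0,0,0]}
    - {"linear": [0,0,0],"twist": [0,0,0]}

```text
time_s: 24.35
ee_pos: [0.602, -0.2718, 0.0597]
tool_rot: [0.652, 0.758, 0.0, -0.0]
wrist_force: [-0.0, 0.6, -0.6]
gripper_width: 0.422
gripper_force: 30.1
```

```bash
python3 d.py potT
```

```text
t 24.35 tcp [ 0.602  -0.2718  0.0597] yaw 98.55 tilt [ 6.e-04 -4.e-04 -1.e+00] q [-0.6   0.55  1.49  0.    1.1  -0.75]
potT at final yaw: tx,ty cm -0.09 -0.06
```

Target z is 0.0105+0.002=0.0125, so down 4.7 cm.

>>> arm_command:
  moves:
    - {"linear": [-0.1,0,2],"twist": [0,0,0]}
    - {"linear": [0,0,1.4],"twist": [0,0,0]}
    - {"linear": [0,0,0.8],"twist": [0,0,0]}
    - {"linear": [0,0,0.5],"twist": [0,0,0]}
    - {"linear": [0,0,0],"twist": [0,0,0]}
    - {"linear": [0,0,0],"twist": [0,0,0]}

```text
time_s: 25.1
ee_pos: [0.6024, -0.2741, 0.0133]
tool_rot: [0.653, 0.757, 0.0, 0.0]
wrist_force: [-0.0, 0.5, -1.1]
gripper_width: 0.417
gripper_force: 30.1
```

>>> arm_command:
  moves:
    - {"linear": [0,0,0],"twist": [0,0,0]}
    - {"linear": [0,0,0],"twist": [0,0,0]}
    - {"linear": [0,0,0],"twist": [0,0,0]}
    - {"linear": [0,0,0],"twist": [0,0,0]}
    - {"linear": [0,0,0],"twist": [0,0,0]}
    - {"linear": [0,0,-1],"twist": [0,0,0]}
    - {"linear": [0,0,-3],"twist": [0,0,0]}
    - {"linear": [0,0,-4],"twist": [0,0,0]}
    - {"linear": [0,0,-2],"twist": [0,0,0]}
    - {"linear": [0,0,0],"twist": [0,0,0]}
    - {"linear": [0,0,0],"twist": [0,0,0]}
  claw: 0.62

```text
time_s: 26.48
ee_pos: [0.6012, -0.2732, 0.1112]
tool_rot: [0.653, 0.757, -0.0, -0.001]
wrist_force: [0.7, -0.2, 0.1]
gripper_width: 0.623
gripper_force: 0.0
```

```bash
python3 d.py padlock
```

```text
t 26.475 tcp [ 0.6012 -0.2732  0.1112] yaw 98.48 tilt [ 0.0016 -0.0017 -1.    ] q [-0.61  0.49  1.47  0.    1.19 -0.75]
padlock at final yaw: tx,ty cm 31.68 -48.75
```

>>> arm_command:
  moves:
    - {"linear": [2,0,0],"twist": [0,0,0]}
    - {"linear": [4,-0.1,0],"twist": [0,0,0]}
    - {"linear": [4,-0.1,0],"twist": [0,0,0]}
    - {"linear": [4,-0.1,0],"twist": [0,0,0]}
    - {"linear": [4,-0.1,0],"twist": [0,0,0]}
    - {"linear": [4,-0.1,0],"twist": [0,0,0]}
    - {"linear": [4,-0.1,0],"twist": [0,0,0]}
    - {"linear": [4,-0.1,0],"twist": [0,0,0]}
    - {"linear": [4,-0.1,0],"twist": [0,0,0]}
    - {"linear": [4,-0.1,0],"twist": [0,0,0]}
    - {"linear": [4,-0.1,0],"twist": [0,0,0]}
    - {"linear": [4,0,0],"twist": [0,0,0]}
    - {"linear": [4,0,0],"twist": [0,0,0]}
    - {"linear": [4,0,0],"twist": [0,0,0]}
    - {"linear": [4.1,0,0],"twist": [0,0,9.0]}
    - {"linear": [0,0,0],"twist": [0,0,9.4]}
    - {"linear": [0,0,0],"twist": [0,0,9.4]}
    - {"linear": [0,0,0],"twist": [0,0,9.4]}
    - {"linear": [0,0,0],"twist": [0,0,9.4]}
    - {"linear": [0,0,0],"twist": [0,0,9.4]}
  claw: 0.9

```text
time_s: 28.98
ee_pos: [0.5044, 0.2998, 0.1113]
tool_rot: [0.933, 0.36, -0.001, -0.0]
wrist_force: [-0.4, -0.3, -0.3]
gripper_width: 0.902
gripper_force: 0.0
```

>>> arm_command:
  moves:
    - {"linear": [0,0,2],"twist": [0,0,0]}
    - {"linear": [0,0,2],"twist": [0,0,0]}
    - {"linear": [0,0,0],"twist": [0,0,0]}
    - {"linear": [0,0,0],"twist": [0,0,0]}

```text
time_s: 29.48
ee_pos: [0.5063, 0.2993, 0.0723]
tool_rot: [0.932, 0.363, -0.0, -0.0]
wrist_force: [0.2, 0.1, -0.2]
gripper_width: 0.894
gripper_force: 0.0
```

```bash
python3 d.py padlock
```

```text
t 29.475 tcp [0.5063 0.2993 0.0723] yaw 42.53 tilt [-8.e-04 -3.e-04 -1.e+00] q [ 0.33  0.4   1.68 -0.    1.06  1.16]
padlock at final yaw: tx,ty cm 0.0 -0.12
```

Down to z of about 0.006.

>>> arm_command:
  moves:
    - {"linear": [0,-0.1,2.5],"twist": [0,0,0]}
    - {"linear": [0,0,2],"twist": [0,0,0]}
    - {"linear": [0,0,1.5],"twist": [0,0,0]}
    - {"linear": [0,0,0.6],"twist": [0,0,0]}
    - {"linear": [0,0,0],"twist": [0,0,0]}
    - {"linear": [0,0,0],"twist": [0,0,0]}

```text
time_s: 30.22
ee_pos: [0.5064, 0.3003, 0.0075]
tool_rot: [0.932, 0.362, 0.001, 0.0]
wrist_force: [0.1, -0.7, 0.7]
gripper_width: 0.897
gripper_force: 0.0
```

>>> arm_command:
  moves:
    - {"linear": [0,0,0],"twist": [0,0,0]}
    - {"linear": [0,0,0],"twist": [0,0,0]}
    - {"linear": [0,0,0],"twist": [0,0,0]}
    - {"linear": [0,0,0],"twist": [0,0,0]}
    - {"linear": [0,0,0],"twist": [0,0,0]}
    - {"linear": [0,0,0],"twist": [0,0,0]}
    - {"linear": [0,0,-1],"twist": [0,0,0]}
    - {"linear": [0,0,-3],"twist": [0,0,0]}
    - {"linear": [0,0,-4],"twist": [0,0,0]}
    - {"linear": [0,0,-3],"twist": [0,0,0]}
    - {"linear": [0,0,0],"twist": [0,0,0]}
    - {"linear": [0,0,0],"twist": [0,0,0]}
  claw: 0
  force: 70

```text
time_s: 31.72
ee_pos: [0.5048, 0.2997, 0.1155]
tool_rot: [0.932, 0.362, -0.001, -0.0]
wrist_force: [-0.2, 0.4, -2.5]
gripper_width: 0.515
gripper_force: 72.2
```

```bash
python3 d.py padlockT; python3 -c "
from h import *
f=grab('side')
cv2.imwrite('pics/pl.png',cv2.resize(f['color'][200:400,200:450],None,fx=3,fy=3)[:,:,::-1])"
```

```text
t 31.725 tcp [0.5048 0.2997 0.1155] yaw 42.48 tilt [-1.9e-03 -9.0e-04 -1.0e+00] q [0.33 0.34 1.67 0.   1.14 1.16]
padlockT at final yaw: tx,ty cm 1.08 49.07
```

View pics/pl.png

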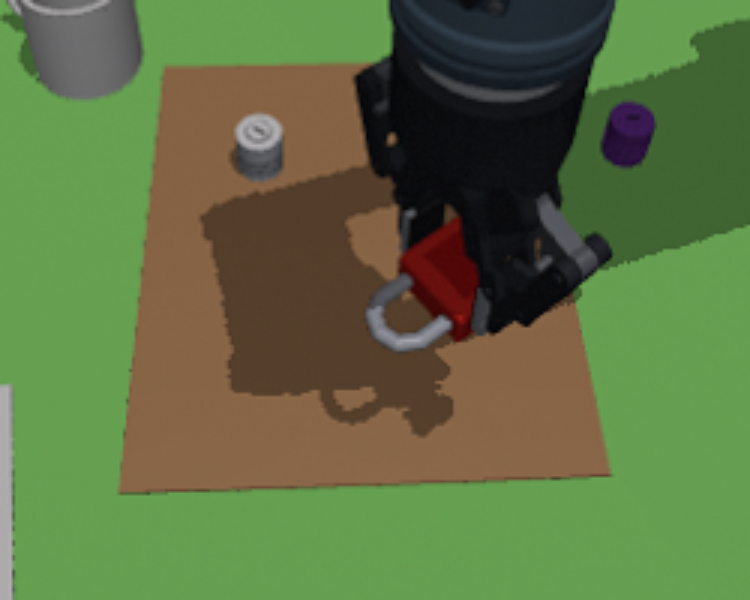

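The crop shows the padlock held level at about (440,280), with the silver cylinder unmoved at (260,145). Now I turn it by 34° and carry it over.

>>> arm_command:
  moves:
    - {"linear": [0,0,0],"twist": [0,0,8.5]}
    - {"linear": [0,0,0],"twist": [0,0,8.5]}
    - {"linear": [0,0,0],"twist": [0,0,8.5]}
    - {"linear": [0,0,0],"twist": [0,0,8.5]}
    - {"linear": [0,2,0],"twist": [0,0,0]}
    - {"linear": [0.1,4,0],"twist": [0,0,0]}
    - {"linear": [0.1,4,0],"twist": [0,0,0]}
    - {"linear": [0.1,4,0],"twist": [0,0,0]}
    - {"linear": [0.1,4,0],"twist": [0,0,0]}
    - {"linear": [0.1,4,0],"twist": [0,0,0]}
    - {"linear": [0.1,4,0],"twist": [0,0,0]}
    - {"linear": [0.1,4,0],"twist": [0,0,0]}
    - {"linear": [0.1,4,0],"twist": [0,0,0]}
    - {"linear": [0.1,4,0],"twist": [0,0,0]}
    - {"linear": [0.1,4,0],"twist": [0,0,0]}
    - {"linear": [0.1,4,0],"twist": [0,0,0]}
    - {"linear": [0,3,0],"twist": [0,0,0]}
    - {"linear": [0,0,3],"twist": [0,0,0]}
    - {"linear": [0,0,0],"twist": [0,0,0]}
    - {"linear": [0,0,0],"twist": [0,0,0]}

```text
time_s: 34.28
ee_pos: [0.5885, -0.183, 0.0867]
tool_rot: [0.997, 0.075, -0.0, -0.0]
wrist_force: [0.7, 1.2, -0.8]
gripper_width: 0.525
gripper_force: 72.1
```

```bash
python3 d.py padlockT
```

```text
t 34.275 tcp [ 0.5885 -0.183   0.0867] yaw 8.55 tilt [-9.e-04 -6.e-04 -1.e+00] q [-0.49  0.43  1.6  -0.    1.11  0.93]
padlockT at final yaw: tx,ty cm -0.06 0.1
```

>>> arm_command:
  moves:
    - {"linear": [-0.05,0.1,2.5],"twist": [0,0,0]}
    - {"linear": [0,0,2.5],"twist": [0,0,0]}
    - {"linear": [0,0,1.5],"twist": [0,0,0]}
    - {"linear": [0,0,0.8],"twist": [0,0,0]}
    - {"linear": [0,0,0.45],"twist": [0,0,0]}
    - {"linear": [0,0,0],"twist": [0,0,0]}
    - {"linear": [0,0,0],"twist": [0,0,0]}

```text
time_s: 35.15
ee_pos: [0.5892, -0.1843, 0.01]
tool_rot: [0.997, 0.074, 0.001, 0.0]
wrist_force: [0.3, 0.1, -2.1]
gripper_width: 0.518
gripper_force: 72.2
```

>>> arm_command:
  moves:
    - {"linear": [0,0,0],"twist": [0,0,0]}
    - {"linear": [0,0,0],"twist": [0,0,0]}
    - {"linear": [0,0,0],"twist": [0,0,0]}
    - {"linear": [0,0,0],"twist": [0,0,0]}
    - {"linear": [0,0,0],"twist": [0,0,0]}
    - {"linear": [0,0,-1],"twist": [0,0,0]}
    - {"linear": [0,0,-3],"twist": [0,0,0]}
    - {"linear": [0,0,-4],"twist": [0,0,0]}
    - {"linear": [0,0,-4],"twist": [0,0,0]}
    - {"linear": [0,0,-4],"twist": [0,0,0]}
    - {"linear": [0,-4,0],"twist": [0,0,0]}
    - {"linear": [0,-5,0],"twist": [0,0,0]}
    - {"linear": [0,-5,0],"twist": [0,0,0]}
    - {"linear": [0,-5,0],"twist": [0,0,0]}
    - {"linear": [0,-5,0],"twist": [0,0,0]}
    - {"linear": [0,-4,0],"twist": [0,0,0]}
    - {"linear": [0,0,0],"twist": [0,0,0]}
    - {"linear": [0,0,0],"twist": [0,0,0]}
  claw: 0.7

```text
time_s: 37.4
ee_pos: [0.5476, 0.0927, 0.1699]
tool_rot: [0.997, 0.074, 0.0, 0.0]
wrist_force: [0.3, -0.7, 0.3]
gripper_width: 0.7
gripper_force: 0.0
```

```bash
cat > chk.py <<'E'
from h import *
import os
th=np.radians(8.5);X=np.array([np.cos(th),np.sin(th)]);Y=np.array([-X[1],X[0]]);C=np.array([.5532,-.189])
W=dict(brass=((-.045,0),.037),pot=((.035,-.09),.043),padlock=((.035,0),.025),wheel=((-.045,.09),.047),ped=((-.045,.09),.025),nickel=None)
for n in("top","side"):
    f=grab(n); P=cloud(f)
    for k,r in((("brass",.025)),("pot",.028),("padlock",.045),("wheel",.034),("nickel",.025)):
        c=np.array([.6265,.1537]) if k=="nickel" else C+W[k][0][0]*X+W[k][0][1]*Y
        m=(np.hypot(P[...,0]-c[0],P[...,1]-c[1])<r)&(P[...,2]>.012)
        if k=="padlock": col=f["color"].astype(int); m&=(col[...,0]>70)&(col[...,1]<60)
        Q=P[m]
        if len(Q)<20: print(n,k,"hidden");continue
        zt=np.percentile(Q[:,2],97); T=Q[Q[:,2]>zt-.006][:,:2]; rc=cv2.minAreaRect(np.float32(T))
        g=np.array(cv2.minEnclosingCircle(np.float32(T))[0]); d=(g-C)
        print(n,k,"zt",zt.round(4),"mat xy mm",(1000*d@X).round(1),(1000*d@Y).round(1),"world",g.round(4),len(T),np.round(rc[2],1) if k=="padlock" else "")
    a=f["color"][135:280,320:485] if n=="top" else f["color"][90:215,250:420]
    cv2.imwrite(f"pics/end_{n}.png",cv2.resize(a,None,fx=4,fy=4)[:,:,::-1])
print(np.round(ctrl.state()["wrist_force"],1))
E
python3 chk.py
```

```text
top brass zt 0.041 mat xy mm -43.2 -0.0 world [ 0.5104 -0.1954] 133 
top pot zt 0.0468 mat xy mm 37.2 -90.6 world [ 0.6033 -0.2731] 196 
top padlock zt 0.0293 mat xy mm 35.3 2.2 world [ 0.5878 -0.1816] 289 8.5
top wheel zt 0.0489 mat xy mm -43.7 90.4 world [ 0.4967 -0.106 ] 109 
top nickel hidden
side brass zt 0.0375 mat xy mm -43.5 -1.0 world [ 0.5103 -0.1964] 57 
side pot zt 0.0428 mat xy mm 39.6 -93.2 world [ 0.6061 -0.2753] 83 
side padlock zt 0.0251 mat xy mm 39.3 1.0 world [ 0.5919 -0.1822] 128 4.2
side wheel zt 0.0466 mat xy mm -43.2 89.1 world [ 0.4973 -0.1073] 75 
side nickel zt 0.0367 mat xy mm 123.1 327.5 world [0.6266 0.1531] 165 
[ 0.4 -0.2 -1.3]
```

View pics/end_top.png

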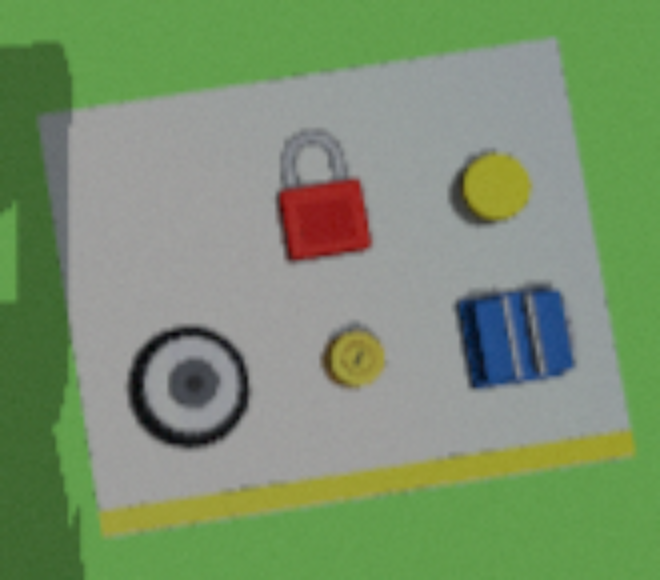

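View pics/end_side.png

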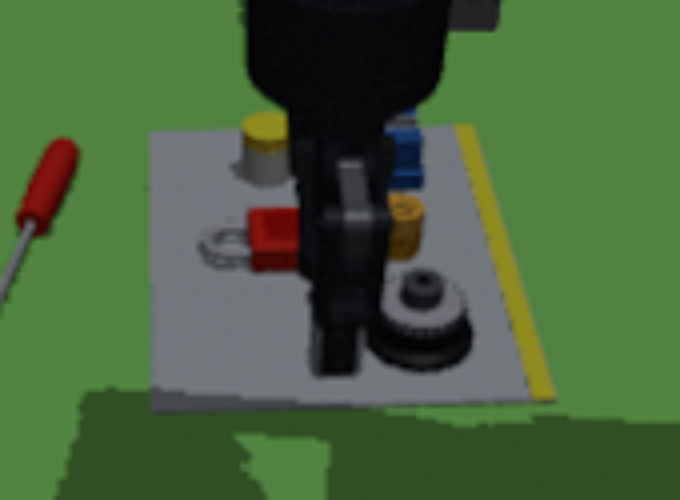

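The top picture shows the cylinder at (357,357), the wheel centred on the pedestal at (190,385), and the pot at (495,187) behind the vise. The padlock at (325,220) lies square, with its shackle to the back. All measurements are within about 4 mm, so I am handing in.

```bash
python3 -c "
from cell import ctrl
print(ctrl.close_job())"
```

```text
the job is handed in; nothing more can be done
None
```

The lock job is laid out and handed in; the last camera check put every placed part within about 5 mm of its target (the hand-in gave no verdict), the arm was clear and about 37 s of the 115 s were used.

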